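Unscrew the bench clamp and lay the spindle in the tray

TASK

A pump spindle is locked in the screw clamp on the bench. Wind the clamp's handwheel up (anticlockwise seen from above) all the way to its stop while the spindle stays in its cradle, then take the spindle out and set it down, not dropped, lying inside the tray, and let go. Leave the wheel wound up and do not disturb the jar, wrench, tape roll or bin standing nearby.

Things in the scene. Friction and masses are not known exactly. Their poses are not given: they have to be found in the camera images.
- clamp: Grey steel screw clamp bolted to the bench, on one side of the robot's x axis (the tray on the other), yaw within 0.4 rad. Origin: underside, straight below the vertical screw. Base plate x -75 to +50, y +-60 mm, 12 mm thick. The screw's 8 mm tip sits in the spindle's neck and locks it lengthwise. The spindle sticks out towards clamp -x, roughly towards the robot.
- bridge_top (a point): Middle of the top of the clamp's bridge, 113 mm above the clamp's origin. The bridge spans clamp x +-18, y +-54 mm, from 93 to 113 mm high, on two posts at y +-46 mm (32 x 16 mm each); the spindle passes beneath it. A brass boss 28 mm across stands on it up to 122 mm, 32 mm below the wheel's rim centre when down.
- cradle_end (a point): Point on the clamp at (-70, 0, +52 mm): the open end of the V cradle, on the spindle's axis. The 90 degree cradle runs along clamp x from -70 to +25 mm, about 58 mm wide, 57 mm high at most. The spindle overhangs it by 70 mm.
- wheel_center (a point): Centre of the dark steel handwheel's rim, on the vertical screw axis above the clamp's origin; 154 mm above the bench when fully down, rising with the wheel. The rim is an 11 mm round bar, outside diameter 58 mm, with three spokes and a 20 mm hub reaching 13 mm above the rim's centre. It can be gripped across the whole rim from above. Its x axis turns with the wheel.
- wheel (a joint): Turn of the handwheel, rad: 0 fully down, 3.4 at the upper stop; grows anticlockwise seen from above; starts between 0 and 0.5. The quick thread lifts wheel and screw 4.775 mm per rad (16 mm to the stop). Friction about 0.18 N m; it stays where it is left. The tip clears the spindle only above about 1.1 rad.
- spindle: Plain aluminium spindle, 24 mm diameter, 160 mm long, about 0.2 kg, lying level. Origin at mid-length on its axis; x along the axis (in the clamp: the clamp's +x). Necked to 12 mm from x +52 to +68 mm, where the screw's tip sits. Draw it 60 mm or more along clamp -x before lifting, so that its end clears the bridge.
- seat (a point): Point fixed to the clamp, at clamp (-60, 0, +52 mm): where the spindle's origin lies while it is in the cradle (to 2 mm lengthwise).
- spindle_grip (a point): Point on the spindle's axis at spindle x -45 mm, 35 mm outside the end of the cradle and 105 mm from the screw's axis; 52 mm above the bench at the start: the place to grip it from above, fingers to either side.
- tray: Open red sheet-steel tray fixed to the bench, 260 mm (its x) by 160 mm (its y), 45 mm high, walls and floor 4 mm. Origin: centre of its underside. A spindle lying in it has its axis 16 mm above the bench.
- tray_floor (a point): Centre of the tray's floor, upper side.
- jar: Pale grey screw-top jar with a dark lid, 60 mm diameter, 85 mm tall, standing between clamp and tray at their far end; bystander. Origin: centre of its underside.
- wrench: Steel open-ended wrench, 170 mm long, lying along its x axis between clamp and tray at their near end; bystander. Origin: underside, about mid-length.
- tape: Grey roll of tape lying flat, 90 mm outside diameter, 22 mm high, to the robot's far left; bystander. Origin: centre of its underside.
- nutbin: Grey open plastic bin with nuts, 120 x 100 mm, 60 mm high, to the robot's far right; bystander. Origin: centre of its underside.
There are look-alikes about, which are no part of the job. There is more than one size of the spindle; the job needs the middle-sized.

How it is judged:
On the way, in this order (a step that is already met when the one before it is completed fails the run):
1. the handwheel is wound up to its stop (above 3.1 rad) while the spindle still lies in its cradle (value of joint wheel above 3.1 rad and distance between spindle and seat below 0.03 m), for 0.1 s.
2. the spindle is lowered into the tray in the hand (its middle within the tray and less than 45 mm above the bench) (z of spindle in the frame of tray below 0.045 m and x of spindle in the frame of tray between -0.11 and 0.11 m and y of spindle in the frame of tray between -0.07 and 0.07 m and contact force between the fingers and spindle above 0.5 N), for 0.05 s.
At the end, for the whole second after the job is handed in: The spindle lies flat on the tray's floor within its walls (axis 8 to 24 mm above the tray's underside, level within 0.1 rad), at rest and released, and the handwheel is still up at its stop (above 3.05 of 3.4 rad) (value of joint wheel above 3.05 rad and z of spindle in the frame of tray between 0.008 and 0.024 m and x of spindle in the frame of tray between -0.11 and 0.11 m and y of spindle in the frame of tray between -0.07 and 0.07 m and angle between spindle's own x axis and vertical between 1.47 and 1.67 rad and linear speed of spindle below 0.02 m/s and contact force between the fingers and spindle below 0.1 N); the robot touches nothing.
It fails at once if the jar, wrench, tape roll or bin is moved more than 30 mm (distance of any of jar, wrench, tape, nutbin from where it was at the start of the episode above 0.03 m).
It also fails if it takes over 72 s, if anything falls off the work surface, if the arm or the gripper's body presses on something with over 40 N, if the wrist force passes 120 N, or if a joint passes its speed limit or range.

ROBOT

A 6-joint arm with a two-finger parallel gripper is mounted at the origin on the work surface. World frame = base frame: x ahead of the robot, y to its left, z up, the work surface at z = 0. Lengths are in m, angles in rad, forces in N, time in s.
With the tool pointing down it reaches from about 0.35 to 0.775 m from the base axis. Payload 7.3 kg.
Tool frame: the origin (TCP) lies midway between the tips of the shut fingers; the grasp point (between the pads) lies grasp_offset behind it (grasp_offset is the distance from the TCP to the grasp point, in m); z points along the fingers, y is the line along which they close (so a half turn about z gives the same grasp; the last joint's range is limited). The gripper opens to 92 mm and grips with 3 to 60 N. Pads are 19 mm wide; open, the fingers measure 130 mm over their backs; the gripper's body (75 mm by 190 mm) begins 47 mm behind the grasp point.
Start: joints at [1.02, 0.342, 1.524, -0, 1.275, -0.146], TCP at [0.207, 0.483, 0.227] pointing down, gripper open.
Joint ranges: [-2.53, 2.53], [-0.77, 2.02], [0.04, 2.7], [-1, 4.14], [0.28, 2.66], [-3.11, 3.11]. Speed limits (rad/s): [2.57, 2.57, 3.14, 3.14, 3.14, 3.14].

INTERFACE

Orientations are given as [roll, pitch, yaw] about the fixed x, y, z axes, in that order (R = Rz(yaw) Ry(pitch) Rx(roll)).
In Python, from cell import * gives the robot as it stands.
- The arm moves only by the tool step_arm, never from a script. Its argument "plan" is a list of rows, each a list of 5 numbers: the closure, from -1 (fully open) to 1 (shut), then the shift along the tool's x, y, z in m, then the turn about the tool's z in rad. In form: [[hand, x, y, z, twist], ...]. A call has 1 to 20 rows; each row is the pose to reach, as a shift and turn from the pose commanded when the call began, along the tool's axes at that moment; what a row does not reach only later rows make up. A row lasts 1/8 s, in which the tool goes at most 62.5 mm and 10.7 degrees, less where a joint would pass 70% of its speed; a pose out of reach is approached as far as the arm can. A call with a gripper value outside its range is refused whole. The fingers move at their own pace and stop on an object; "grip_force" is the grip in N (left out, the last holds). Time passes only in rows, so rows that repeat a pose let the fingers close. It gives the time, the measured TCP pose, the force, the opening and the grip force at its end, in the units of the state.
- observe(): the state, without advancing time (a new reading comes with each control period).
- read_camera(name): name is "scene" or "top" or "wrist"; returns a dict with "img" (384x512x3 uint8, red, green, blue), "range_z" (384x512 float32, m along the optical axis (not along the pixel's ray), 0 where there is no reading), "fx", "fy", "cx", "cy" (pixels), "R" (3x3) and "t" (3): a world point X has camera coordinates R X + t; the wrist camera has in their place "T_tool_cam" (4x4, takes a point from camera to tool coordinates, whose origin is the TCP and whose axes are the flange's). Camera axes: x right, y down, z forward; pixel columns grow to the right and rows downward; lengths in m; the calibration is good to about 2 mm. A picture is of the moment at which its call begins: read the wrist's pose just before it.
- hand_in(): hands the job in; it is judged then, once.
The state is a dict: "time": time; "qpos": joint angles; "qvel": joint speeds; "joint_efforts": joint torques, N m; "tool_pos": TCP position; "tool_rot": TCP orientation; "contact_force": force on the tool from outside, world axes, zero at the start; "torque": the same for the moment, N m; "opening": finger opening in m; "grip_force": force on a finger pad.
Only numpy, scipy, OpenCV 4.12 (cv2) and the standard library are available. Lean on these libraries where they do the work, as an engineer would, in place of code of your own. Each camera call takes 0.05 s, during which the arm holds its last target. There are 200 camera calls.

## Working session

There is one attempt and no reset: what is moved stays moved. The work goes in short steps, Python scripts to look and compute and a tool call to move; the robot and the scene stay as the last step left them, time stands still between calls to the robot, and variables do not carry over. Pictures are saved under pics/ and viewed, at most 10 in all, crops included, and the job is handed in when it is done.

Besides the shell and the picture viewer there is one more tool, called after "Emit:" as name([rows], argument=value, ...), one row to a line, values as JSON. step_arm: Moves the arm, as the interface text tells. Its arguments: {"type":"object","properties":{"plan":{"type":"array","items":{"type":"array","items":{"type":"number"}}},"grip_force":{"type":"number"}},"required":["plan"]}

```bash
mkdir -p pics; ls; cat > h.py <<'E'
from cell import *
import numpy as np, cv2
from scipy.spatial.transform import Rotation as Ro
def save(n,im): cv2.imwrite('pics/'+n,im[:,:,::-1])
def cloud(c,T=None):
    z=c['range_z'];v,u=np.mgrid[:384,:512]
    P=np.stack([(u-c['cx'])/c['fx']*z,(v-c['cy'])/c['fy']*z,z],-1)
    if T is None: W=(P-c['t'])@c['R']
    else: W=P@T[:3,:3].T+T[:3,3]
    W[z<=0]=np.nan
    return W
def tool():
    s=observe();T=np.eye(4);T[:3,:3]=Ro.from_euler('xyz',s['tool_rot']).as_matrix();T[:3,3]=s['tool_pos'];return T
E
python3 - <<'E'
from h import *
a=read_camera('scene');b=read_camera('top')
np.savez('/tmp/v.npz',A=cloud(a),B=cloud(b),ai=a['img'],bi=b['img'])
im=np.hstack([a['img'],b['img']]); 
save('s.png',cv2.resize(a['img'],(800,600)));save('t.png',cv2.resize(b['img'],(800,600)))
for c in (a,b): print(-c['R'].T@c['t'],c['fx'])
s=observe();print({k:np.round(v,3) for k,v in s.items()},grasp_offset)
E
```

```text
pics
[0.91633689 0.65229393 0.75003946] 346.3909307667232
[ 0.26624852 -0.02606901  1.43477229] 450.19642858821237
{'time': np.float64(0.1), 'qpos': array([ 1.02 ,  0.343,  1.525, -0.   ,  1.275, -0.146]), 'qvel': array([ 0.002, -0.001, -0.002,  0.   , -0.   , -0.001]), 'joint_efforts': array([ 1.0000e-03, -4.3200e+01, -2.4469e+01,  7.2000e-02,  5.3000e-02,
       -0.0000e+00]), 'tool_pos': array([0.207, 0.482, 0.226]), 'tool_rot': array([-3.14 , -0.   ,  2.737]), 'contact_force': array([-0.137, -0.329, -0.252]), 'torque': array([ 0.058, -0.002, -0.027]), 'grip_force': np.float64(0.0), 'opening': np.float64(0.092)} 0.0188
```

View pics/s.png

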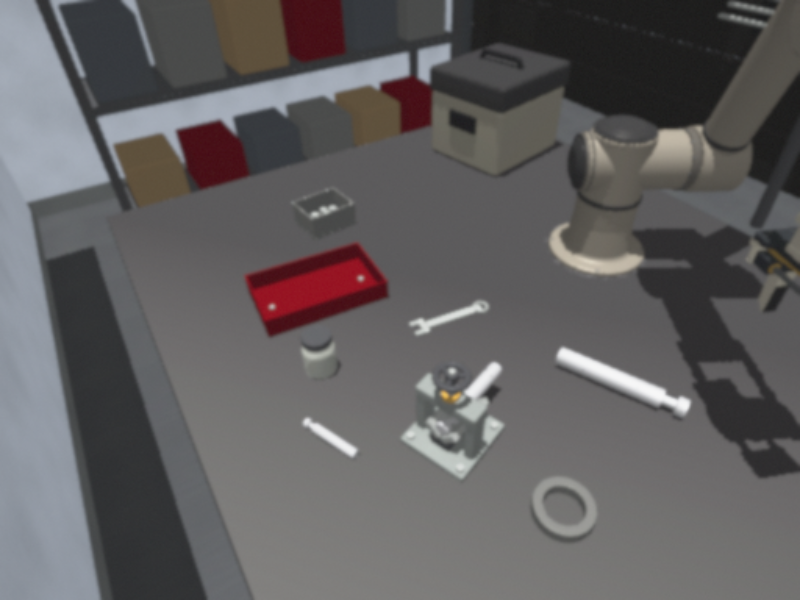

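View pics/t.png

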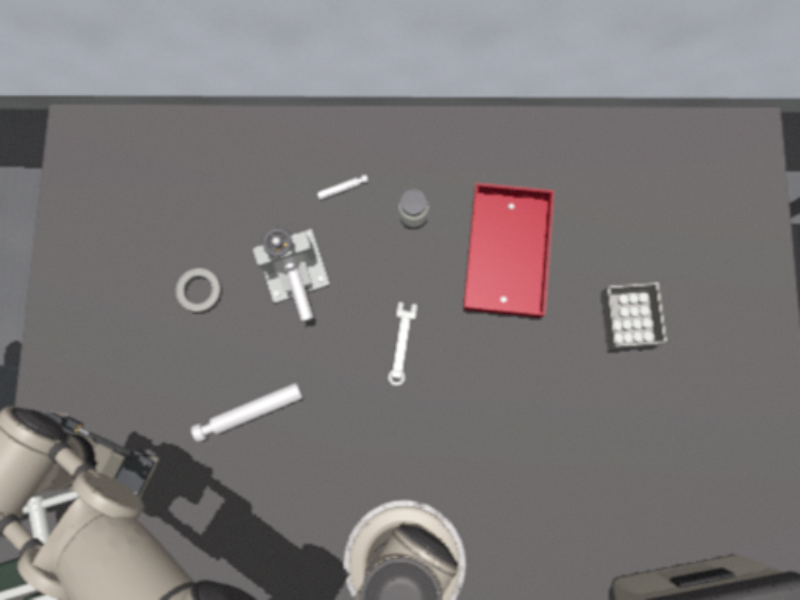

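The scene shows the clamp with a spindle (top view, 800-px scale: spindle about (300,295), wheel (278,242)), the tray (510,250), jar (413,208), wrench (402,345), tape (198,290) and bin (635,315). The things that could pass for the spindle are the one in the clamp (300,295), a large one loose at (248,412) and a small one loose at (342,187). I choose the clamped, middle-sized one and check it in a crop.

```bash
python3 - <<'E'
from h import *
d=np.load('/tmp/v.npz');A,B,ai,bi=[d[k] for k in('A','B','ai','bi')]
save('crop.png',np.hstack([cv2.resize(ai[220:320,245:345],(400,400),interpolation=2),cv2.resize(bi[140:220,150:230],(400,400),interpolation=2)]))
for n,W,im in(('scene',A,ai),('top',B,bi)):
    h=im.astype(int);red=((h[...,0]>90)&(h[...,1]<60)&(W[...,0]>.3)&(W[...,2]<.08)&(W[...,2]>-.02)).astype(np.uint8)
    k,l,st,_=cv2.connectedComponentsWithStats(red);i=1+st[1:,4].argmax();m=l==i
    p=W[m];r=cv2.minAreaRect(p[:,:2].astype(np.float32));print(n,'tray',r,'floor z',np.nanmedian(p[p[:,2]<.015][:,2]))
    # near clamp
    print('jar etc'); 
    c=np.abs(W[...,0]-.55)<.17
    c&=np.abs(W[...,1]-.21)<.13
    for lo,hi,nm in((.135,.2,'wheel'),(.1,.118,'bridge'),(.055,.075,'spin/cradle'),(.006,.02,'base'),(.03,.075,'body')):
        q=W[c&(W[...,2]>lo)&(W[...,2]<hi)]
        if len(q): print(nm,len(q),np.nanmean(q,0).round(4),[np.round(x,3) for x in cv2.minAreaRect(q[:,:2].astype(np.float32))],q.max(0).round(3))
    g=h.sum(-1)>480
    q=W[c&g&(W[...,2]>.045)&(W[...,2]<.075)]
    print('bright',len(q),np.median(q,0),[np.round(x,3) for x in cv2.minAreaRect(q[:,:2].astype(np.float32))],q[:,2].max())
E
```

```text
scene tray ((0.6188480257987976, -0.20403379201889038), (0.16470324993133545, 0.25909361243247986), 84.70922088623047) floor z 0.005130500919347568
jar etc
wheel 390 [0.599  0.2489 0.1604] [array([0.599, 0.247]), array([0.055, 0.056]), np.float64(52.669)] [0.626 0.275 0.17 ]
bridge 561 [0.6005 0.2557 0.1118] [array([0.597, 0.247]), array([0.036, 0.108]), np.float64(19.205)] [0.632 0.303 0.118]
spin/cradle 466 [0.5562 0.2356 0.0619] [array([0.544, 0.247]), array([0.164, 0.101]), np.float64(4.149)] [0.629 0.302 0.075]
base 963 [0.6054 0.2648 0.0129] [array([0.599, 0.208]), array([0.126, 0.197]), np.float64(20.566)] [0.663 0.318 0.02 ]
body 881 [0.5762 0.2429 0.0544] [array([0.545, 0.247]), array([0.166, 0.102]), np.float64(4.035)] [0.629 0.302 0.075]
bright 303 [0.52171959 0.2215739  0.06169879] [array([0.544, 0.228]), array([0.164, 0.055]), np.float64(18.703)] 0.06927893390718766
top tray ((0.650903582572937, -0.2672644555568695), (0.2861342132091522, 0.12672370672225952), 25.735265731811523) floor z 0.0062687111978753365
jar etc
wheel 247 [0.5966 0.2418 0.1601] [array([0.597, 0.242]), array([0.055, 0.054]), np.float64(45.571)] [0.624 0.272 0.172]
bridge 268 [0.5948 0.2385 0.1115] [array([0.597, 0.242]), array([0.037, 0.108]), np.float64(19.491)] [0.631 0.296 0.118]
spin/cradle 366 [0.5375 0.2203 0.0609] [array([0.543, 0.203]), array([0.133, 0.11 ]), np.float64(35.19)] [0.629 0.287 0.075]
base 593 [0.5621 0.2144 0.011 ] [array([0.553, 0.211]), array([0.258, 0.332]), np.float64(89.978)] [0.719 0.34  0.02 ]
body 595 [0.5453 0.2228 0.0565] [array([0.54 , 0.209]), array([0.142, 0.109]), np.float64(30.101)] [0.629 0.287 0.075]
bright 396 [0.53667299 0.21388464 0.05853052] [array([0.546, 0.224]), array([0.163, 0.065]), np.float64(3.513)] 0.07180712476280188
```

View pics/crop.png

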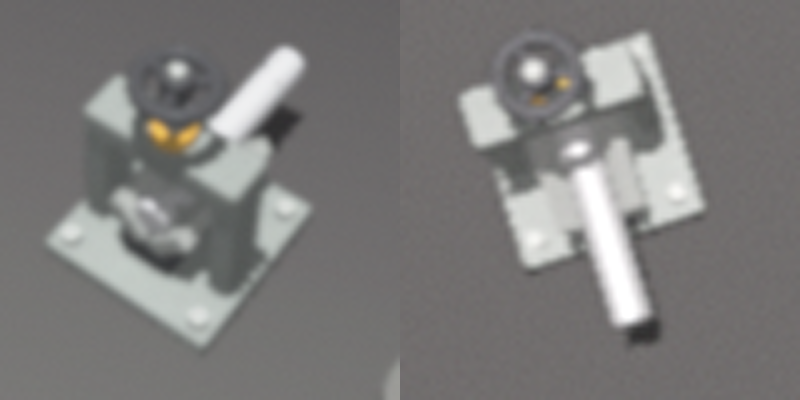

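The crop confirms it: the plain white spindle lies in the V cradle under the bridge, with the wheel above. Next I move above the wheel, turned so the last joint has room for the winding.

Emit:
step_arm([
  [-1, -0.06, -0.01, -0.04, 0.18],
  [-1, -0.12, -0.02, -0.08, 0.36],
  [-1, -0.18, -0.03, -0.08, 0.54],
  [-1, -0.24, -0.04, -0.08, 0.72],
  [-1, -0.3, -0.05, -0.08, 0.9],
  [-1, -0.36, -0.06, -0.08, 1.08],
  [-1, -0.42, -0.064, -0.08, 1.26],
  [-1, -0.453, -0.064, -0.08, 1.44],
  [-1, -0.453, -0.064, -0.08, 1.62],
  [-1, -0.453, -0.064, -0.08, 1.8],
  [-1, -0.453, -0.064, -0.08, 1.98],
  [-1, -0.453, -0.064, -0.08, 2.16],
  [-1, -0.453, -0.064, -0.08, 2.34],
  [-1, -0.453, -0.064, -0.08, 2.52],
  [-1, -0.453, -0.064, -0.08, 2.68],
  [-1, -0.453, -0.064, -0.08, 2.68],
  [-1, -0.453, -0.064, -0.08, 2.68],
])

```text
time: 2.22
tool_pos: [0.5978, 0.2453, 0.3064]
tool_rot: [3.142, 0.001, 0.06]
contact_force: [0.5, 0.3, 0.6]
opening: 0.0917
grip_force: 0.0
```

```bash
cat > w.py <<'E'
from h import *
import sys
T=tool();s=observe();print('t',s['time'],'q',s['qpos'].round(3),'tcp',s['tool_pos'].round(4),s['tool_rot'].round(3),s['contact_force'].round(1),s['opening'],s['grip_force'])
c=read_camera('wrist');W=cloud(c,T@c['T_tool_cam']);np.savez('/tmp/w.npz',W=W,im=c['img'])
print(c['T_tool_cam'].round(3),c['fx'])
save(sys.argv[1],c['img'])
E
python3 w.py w1.png; python3 - <<'E'
from h import *
d=np.load('/tmp/w.npz');W=d['W']
for lo,hi,nm in((.135,.166,'wheel rim'),(.166,.19,'hub'),(.108,.118,'bridge'),(.05,.075,'spin')):
    q=W[(W[...,2]>lo)&(W[...,2]<hi)&(np.abs(W[...,0]-.55)<.17)&(np.abs(W[...,1]-.23)<.1)]
    if len(q): print(nm,len(q),np.median(q,0).round(4),[np.round(x,4) for x in cv2.minAreaRect(q[:,:2].astype(np.float32))],q.max(0).round(3))
E
```

```text
t 2.225 q [0.271 0.541 0.992 0.    1.609 1.782] tcp [0.5978 0.2453 0.3064] [3.142e+00 1.000e-03 6.000e-02] [0.5 0.3 0.6] 0.09172305509789551 0.0
[[ 0.    -0.957 -0.291  0.08 ]
 [ 1.     0.001 -0.001 -0.   ]
 [ 0.002 -0.291  0.957 -0.158]
 [ 0.     0.     0.     1.   ]] 318.4426139984737
wheel rim 2019 [0.6011 0.2458 0.1602] [array([0.5988, 0.245 ]), array([0.0557, 0.0559]), np.float64(2.944)] [0.626 0.273 0.166]
hub 90 [0.5983 0.2454 0.1687] [array([0.5976, 0.2458]), array([0.0095, 0.0115]), np.float64(55.9195)] [0.605 0.252 0.17 ]
bridge 1529 [0.6009 0.2279 0.1132] [array([0.5982, 0.2452]), array([0.0364, 0.1077]), np.float64(19.6774)] [0.632 0.301 0.115]
spin 1683 [0.5329 0.2186 0.0605] [array([0.5457, 0.2455]), array([0.1654, 0.1026]), np.float64(4.2408)] [0.63  0.301 0.074]
```

View pics/w1.png

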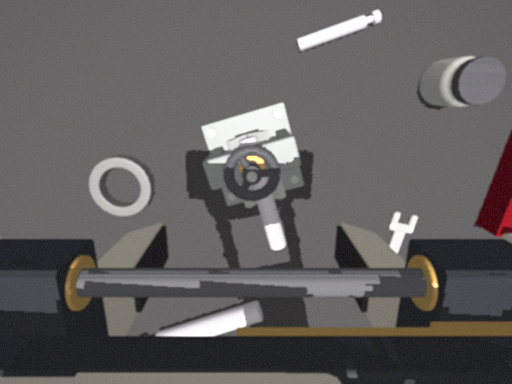

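The wrist view shows the wheel at pixel (250,172), with the spindle sticking out towards (275,240). The wheel centre measures (0.598, 0.2453) with the rim top at about 0.161, and the tool is centred on it. Now descend and grip.

Emit:
step_arm([
  [-1, 0, 0, 0.05, 0],
  [-1, 0, 0, 0.1, 0],
  [-1, 0, 0, 0.14, 0],
  [-1, 0, 0, 0.16, 0],
  [-1, 0, 0, 0.17, 0],
  [-1, 0, 0, 0.17, 0],
  [0.2, 0, 0, 0.17, 0],
  [0.6, 0, 0, 0.17, 0],
  [1, 0, 0, 0.17, 0],
  [1, 0, 0, 0.17, 0],
  [1, 0, 0, 0.17, 0],
  [1, 0, 0, 0.17, 0],
  [1, 0, 0, 0.17, 0],
  [1, 0, 0, 0.17, 0],
], grip_force=45)

```text
time: 4.03
tool_pos: [0.5981, 0.245, 0.137]
tool_rot: [3.141, -0.0, 0.057]
contact_force: [-1.0, -3.6, 3.4]
opening: 0.0557
grip_force: 45.0
```

Emit:
step_arm([
  [1, 0, 0, -0.0008, -0.17],
  [1, 0, 0, -0.0016, -0.34],
  [1, 0, 0, -0.0024, -0.51],
  [1, 0, 0, -0.0032, -0.68],
  [1, 0, 0, -0.0041, -0.85],
  [1, 0, 0, -0.0049, -1.02],
  [1, 0, 0, -0.0057, -1.19],
  [1, 0, 0, -0.0065, -1.36],
  [1, 0, 0, -0.0073, -1.53],
  [1, 0, 0, -0.0081, -1.7],
  [1, 0, 0, -0.0081, -1.7],
])

```text
time: 5.4
tool_pos: [0.5974, 0.2456, 0.1451]
tool_rot: [-3.141, -0.0, 1.756]
contact_force: [-3.5, -2.6, 5.8]
opening: 0.0559
grip_force: 45.0
```

Emit:
step_arm([
  [1, 0, 0, -0.0008, -0.17],
  [1, 0, 0, -0.0016, -0.34],
  [1, 0, 0, -0.0024, -0.51],
  [1, 0, 0, -0.0032, -0.68],
  [1, 0, 0, -0.0041, -0.85],
  [1, 0, 0, -0.0049, -1.02],
  [1, 0, 0, -0.0057, -1.19],
  [1, 0, 0, -0.006, -1.25],
  [1, 0, 0, -0.006, -1.25],
])

```text
time: 6.52
tool_pos: [0.5969, 0.2451, 0.151]
tool_rot: [-3.141, -0.002, 3.004]
contact_force: [-5.2, -4.1, 7.1]
opening: 0.0557
grip_force: 45.0
```

```bash
python3 -c "
from h import *
s=observe();print(s['qpos'].round(3),s['torque'].round(2),s['contact_force'].round(1),s['tool_pos'],s['tool_rot'])"
```

```text
[ 0.271  0.625  1.268  0.     1.251 -1.162] [-0.65  0.92  0.11] [-5.2 -4.1  7.1] [0.59689167 0.24511395 0.15103747] [-3.14069799e+00 -2.08994923e-03  3.00352233e+00]
```

Emit:
step_arm([
  [1, 0, 0, -0.0005, -0.1],
  [1, 0, 0, -0.001, -0.2],
  [1, 0, 0, -0.0012, -0.25],
  [1, 0, 0, -0.0012, -0.25],
])

```text
time: 7.02
tool_pos: [0.598, 0.2451, 0.1518]
tool_rot: [3.141, -0.0, -3.032]
contact_force: [-0.2, -3.7, 1.3]
opening: 0.0558
grip_force: 45.0
```

```bash
python3 -c "
from h import *
s=observe();print(s['qpos'].round(3),s['torque'].round(2),s['contact_force'].round(1),s['tool_pos'],s['tool_rot'])"
```

```text
[ 0.27   0.625  1.266  0.     1.251 -1.41 ] [-0.47  0.07 -1.07] [-0.2 -3.7  1.3] [0.59803765 0.24511313 0.15176634] [ 3.14134179e+00 -1.65907898e-04 -3.03164599e+00]
```

Emit:
step_arm([
  [1, 0, 0, 0, -0.05],
  [1, 0, 0, 0, -0.1],
  [1, 0, 0, 0, -0.1],
])

```text
time: 7.4
tool_pos: [0.5973, 0.245, 0.1516]
tool_rot: [-3.141, -0.002, -2.929]
contact_force: [-3.4, -4.0, 1.9]
opening: 0.0559
grip_force: 45.0
```

```bash
python3 -c "
from h import *
s=observe();print(s['qpos'].round(3),s['torque'].round(2),s['contact_force'].round(1),s['tool_pos'],s['tool_rot'])"
```

```text
[ 0.271  0.625  1.267 -0.     1.252 -1.513] [-0.66  0.54 -0.15] [-3.4 -4.   1.9] [0.59728437 0.24498031 0.15159015] [-3.14103451e+00 -2.01519183e-03 -2.92867731e+00]
```

Emit:
step_arm([
  [1, 0, 0, -0.0005, -0.1],
  [1, 0, 0, -0.001, -0.2],
  [1, 0, 0, -0.001, -0.3],
])

```text
time: 7.78
tool_pos: [0.5977, 0.2452, 0.1515]
tool_rot: [3.141, -0.001, -2.628]
contact_force: [-0.3, -2.2, -5.1]
opening: 0.0558
grip_force: 45.0
```

```bash
python3 -c "
from h import *
s=observe();print(s['qpos'].round(3),s['torque'].round(2),s['contact_force'].round(1),s['tool_pos'],s['tool_rot'])"
```

```text
[ 2.710e-01  6.250e-01  1.266e+00  1.000e-03  1.252e+00 -1.814e+00] [-0.45  0.16 -1.12] [-0.3 -2.2 -5.1] [0.59769514 0.24518232 0.15151877] [ 3.14073573e+00 -1.48177727e-03 -2.62844083e+00]
```

Emit:
step_arm([
  [-1, 0, 0, 0, -0.3],
  [-1, 0, 0, 0, -0.3],
  [-1, 0, 0, 0, -0.3],
  [-1, 0, 0, 0, -0.3],
  [-1, 0, 0, -0.03, -0.3],
  [-1, 0, 0, -0.08, -0.3],
  [-1, 0, 0, -0.12, -0.25],
  [-1, 0.05, 0.009, -0.12, -0.13],
  [-1, 0.1034, 0.0181, -0.12, -0.13],
  [-1, 0.1034, 0.0181, -0.12, -0.13],
  [-1, 0.1034, 0.0181, -0.12, -0.13],
])

```text
time: 9.15
tool_pos: [0.4998, 0.2105, 0.2738]
tool_rot: [-3.141, 0.002, -2.498]
contact_force: [-0.4, -0.2, 0.3]
opening: 0.0918
grip_force: 0.0
```

```bash
cat > m.py <<'E'
from h import *
d=np.load('/tmp/w.npz');W=d['W'];b=d['im'].astype(int).sum(-1)
for lo,hi,nm in((.155,.2,'wheel'),(.108,.118,'bridge')):
    q=W[(W[...,2]>lo)&(W[...,2]<hi)&(np.abs(W[...,0]-.59)<.1)&(np.abs(W[...,1]-.24)<.08)]
    if len(q): print(nm,len(q),np.median(q,0).round(4),[np.round(x,4) for x in cv2.minAreaRect(q[:,:2].astype(np.float32))],q.max(0).round(3))
u=np.array([.943,.333]);n=np.array([-.333,.943]);r=W[...,:2]-[.598,.2453]
a=r@u;l=r@n
q=(a<-.078)&(a>-.17)&(abs(l)<.03)&(W[...,2]>.03)&(W[...,2]<.09)
print(q.sum(),'a',a[q].min(),a[q].max(),'l',l[q].min(),l[q].max(),'ztop',np.percentile(W[...,2][q],[50,95,99]))
print('axis fit l=k*a+c',np.polyfit(a[q],l[q],1))
E
python3 w.py w2.png; python3 m.py
```

```text
t 9.15 q [ 0.257  0.341  1.394  0.     1.404 -1.958] tcp [0.4998 0.2105 0.2738] [-3.141e+00  2.000e-03 -2.498e+00] [-0.4 -0.2  0.3] 0.09180754617385581 0.0
[[ 0.    -0.956 -0.292  0.078]
 [ 1.    -0.     0.001 -0.   ]
 [-0.001 -0.292  0.956 -0.158]
 [ 0.     0.     0.     1.   ]] 318.4426139984737
wheel 911 [0.6044 0.2483 0.175 ] [array([0.596 , 0.2474]), array([0.0558, 0.0506]), np.float64(26.6974)] [0.626 0.274 0.185]
bridge 1986 [0.5932 0.2295 0.1133] [array([0.5972, 0.246 ]), array([0.0363, 0.1078]), np.float64(19.5566)] [0.631 0.295 0.118]
1020 a -0.13831819563143552 -0.07801095823739004 l -0.011064487263172666 0.013006662594487618 ztop [0.06223305 0.06464295 0.06520648]
axis fit l=k*a+c [-8.08264036e-05  2.64578456e-04]
```

View pics/w2.png

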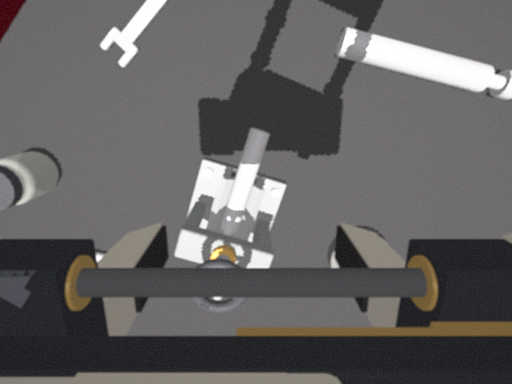

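The wheel has risen about 15 mm (the hub top went from 0.170 to 0.185) and stops with about 1.1 N m of torque, so it is at its stop. The picture shows the spindle end at (258,135) and the bridge at (225,245). The measured spindle axis yaw is 0.340. Now align and grip.

Emit:
step_arm([
  [-1, 0, 0, 0.05, 0.17],
  [-1, 0, 0, 0.1, 0.304],
  [-1, 0, 0, 0.12, 0.304],
  [-1, 0, 0, 0.17, 0.304],
  [-1, 0, 0, 0.21, 0.304],
  [-1, 0, 0, 0.235, 0.304],
  [-1, 0, 0, 0.241, 0.304],
  [-1, 0, 0, 0.241, 0.304],
  [0.3, 0, 0, 0.241, 0.304],
  [1, 0, 0, 0.241, 0.304],
  [1, 0, 0, 0.241, 0.304],
  [1, 0, 0, 0.241, 0.304],
  [1, 0, 0, 0.241, 0.304],
  [1, 0, 0, 0.241, 0.304],
  [1, 0, 0, 0.241, 0.304],
  [1, 0, 0, 0.241, 0.304],
], grip_force=40)

```text
time: 11.2
tool_pos: [0.499, 0.2102, 0.032]
tool_rot: [3.142, -0.0, -2.8]
contact_force: [-0.3, 0.4, -1.1]
opening: 0.023
grip_force: 40.0
```

Emit:
step_arm([
  [1, 0.01, 0, -0.0005, 0],
  [1, 0.025, 0, -0.0005, 0],
  [1, 0.04, 0, -0.0005, 0],
  [1, 0.055, 0, -0.0005, 0],
  [1, 0.07, 0, -0.0005, 0],
  [1, 0.08, 0, -0.0005, 0],
  [1, 0.08, 0, -0.0005, 0],
])

```text
time: 12.08
tool_pos: [0.4228, 0.1832, 0.0326]
tool_rot: [3.141, -0.001, -2.8]
contact_force: [0.1, 0.4, -1.2]
opening: 0.0233
grip_force: 40.0
```

The tips sit 20 mm below the axis, so they would meet the tray floor before the spindle does. I push the spindle back into the cradle, regrip with the tips about 8 mm below the axis, and draw it out again.

Emit:
step_arm([
  [1, -0.015, 0, 0, 0],
  [1, -0.03, 0, 0, 0],
  [1, -0.045, 0, 0, 0],
  [1, -0.06, 0, 0, 0],
  [1, -0.065, 0, 0.0005, 0],
  [1, -0.065, 0, 0.0005, 0],
  [-0.2, -0.065, 0, 0.0005, 0],
  [-0.2, -0.065, 0, 0.0005, 0],
  [-0.2, -0.065, 0, -0.006, 0],
  [-0.2, -0.065, 0, -0.012, 0],
  [-0.2, -0.065, 0, -0.012, 0],
  [1, -0.065, 0, -0.012, 0],
  [1, -0.065, 0, -0.012, 0],
  [1, -0.065, 0, -0.012, 0],
  [1, -0.065, 0, -0.012, 0],
  [1, -0.065, 0, -0.012, 0],
  [1, -0.065, 0, -0.012, 0],
])

```text
time: 14.2
tool_pos: [0.4848, 0.2051, 0.0445]
tool_rot: [3.142, -0.0, -2.8]
contact_force: [0.1, 0.1, 0.8]
opening: 0.0222
grip_force: 40.0
```

```bash
python3 - <<'E'
from h import *
s=observe();print(s['qpos'].round(3),s['contact_force'].round(1),s['opening'])
b=read_camera('top');a=read_camera('scene')
for n,c in(('top',b),('scene',a)):
    W=cloud(c);hsv=cv2.cvtColor(c['img'],cv2.COLOR_RGB2HSV)
    red=((hsv[...,0]<8)|(hsv[...,0]>172))&(hsv[...,1]>150)&(hsv[...,2]>50)
    x=red&(abs(W[...,0]-.6)<.2)&(abs(W[...,1]+.2)<.15)
    for lo,hi in((-.005,.012),(.036,.055)):
        q=W[x&(W[...,2]>lo)&(W[...,2]<hi)];print(n,len(q),np.median(q,0).round(3),[np.round(v,3) for v in cv2.minAreaRect(q[:,:2].astype(np.float32))])
    h=W[(W[...,2]>.16)&(W[...,2]<.2)&(np.hypot(W[...,0]-.598,W[...,1]-.245)<.03)];print('wheel',len(h),h[:,2].max() if len(h) else 0)
E
```

```text
[ 0.255  0.562  1.741  0.     0.838 -1.657] [0.1 0.1 0.8] 0.022205723658560085
top 346 [ 0.73  -0.259  0.005] [array([ 0.619, -0.21 ]), array([0.151, 0.259]), np.float64(84.962)]
top 144 [ 0.705 -0.273  0.042] [array([ 0.618, -0.209]), array([0.156, 0.259]), np.float64(84.885)]
wheel 213 0.18837659583773095
scene 1609 [ 0.619 -0.228  0.005] [array([ 0.616, -0.203]), array([0.163, 0.254]), np.float64(84.997)]
scene 492 [ 0.634 -0.136  0.042] [array([ 0.62 , -0.203]), array([0.163, 0.257]), np.float64(84.707)]
wheel 390 0.18557792993664032
```

Emit:
step_arm([
  [1, 0.01, 0, -0.0005, 0],
  [1, 0.025, 0, -0.0005, 0],
  [1, 0.04, 0, -0.0005, 0],
  [1, 0.055, 0, -0.0005, 0],
  [1, 0.067, 0, -0.0005, 0],
  [1, 0.067, 0, -0.0005, 0],
  [1, 0.067, 0, -0.02, 0],
  [1, 0.067, 0, -0.05, 0],
  [1, 0.067, 0, -0.09, 0],
  [1, 0.067, 0, -0.13, 0],
  [1, 0.067, 0, -0.13, 0],
  [1, 0.067, 0, -0.13, 0],
])

```text
time: 15.8
tool_pos: [0.4215, 0.1826, 0.1738]
tool_rot: [3.141, -0.001, -2.8]
contact_force: [0.2, 0.2, -2.1]
opening: 0.0226
grip_force: 40.0
```

```bash
python3 - <<'E'
from h import *
s=observe();print(s['qpos'].round(3),s['contact_force'].round(1),s['opening'],s['tool_pos'].round(4),s['tool_rot'].round(3))
T=tool();yaw=s['tool_rot'][2];tgt=np.array([.619-.045*np.cos(.088),-.2065+.045*np.sin(.088),0])
d=T[:3,:3].T@(np.r_[tgt[:2],s['tool_pos'][2]]-s['tool_pos']);print(tgt,d.round(4),'twist',yaw-(np.pi-.088-2*np.pi))
E
```

```text
[ 0.242  0.278  1.777  0.     1.088 -1.67 ] [ 0.2  0.2 -2.1] 0.022564932530915884 [0.4215 0.1826 0.1738] [ 3.141e+00 -1.000e-03 -2.800e+00]
[ 0.57417413 -0.20254511  0.        ] [-1.500e-02 -4.141e-01 -1.000e-04] twist 0.4291480435626407
```

Emit:
step_arm([
  [1, 0, -0.03, 0, 0.04],
  [1, 0, -0.075, 0, 0.12],
  [1, 0, -0.125, 0, 0.2],
  [1, 0, -0.175, 0, 0.28],
  [1, 0, -0.225, 0, 0.36],
  [1, -0.005, -0.275, 0, 0.429],
  [1, -0.01, -0.325, 0, 0.429],
  [1, -0.015, -0.37, 0, 0.429],
  [1, -0.015, -0.4, 0, 0.429],
  [1, -0.015, -0.414, 0, 0.429],
  [1, -0.015, -0.414, 0, 0.429],
  [1, -0.015, -0.414, 0, 0.429],
])

```text
time: 17.3
tool_pos: [0.574, -0.2011, 0.1741]
tool_rot: [3.141, -0.001, 3.055]
contact_force: [-1.1, -0.1, -1.7]
opening: 0.0226
grip_force: 40.0
```

```bash
python3 w.py w3.png; python3 - <<'E'
from h import *
a=read_camera('scene');save('s3.png',a['img'])
d=np.load('/tmp/w.npz');W=d['W'];im=d['im']
h=cv2.cvtColor(im,cv2.COLOR_RGB2HSV);r=((h[...,0]<8)|(h[...,0]>172))&(h[...,1]>150)&(W[...,0]>.3)
q=W[r&(W[...,2]>.03)&(W[...,2]<.06)];print(len(q),cv2.minAreaRect(q[:,:2].astype(np.float32)))
E
```

```text
t 17.3 q [-0.463  0.537  1.359  0.     1.246 -1.947] tcp [ 0.574  -0.2011  0.1741] [ 3.141e+00 -1.000e-03  3.055e+00] [-1.1 -0.1 -1.7] 0.022556723621231935 39.990330934524536
[[ 0.    -0.957 -0.291  0.078]
 [ 1.    -0.     0.002  0.   ]
 [-0.002 -0.291  0.957 -0.158]
 [ 0.     0.     0.     1.   ]] 318.4426139984737
2874 ((0.6185509562492371, -0.2051258385181427), (0.15916988253593445, 0.25690221786499023), 84.73853302001953)
```

View pics/s3.png

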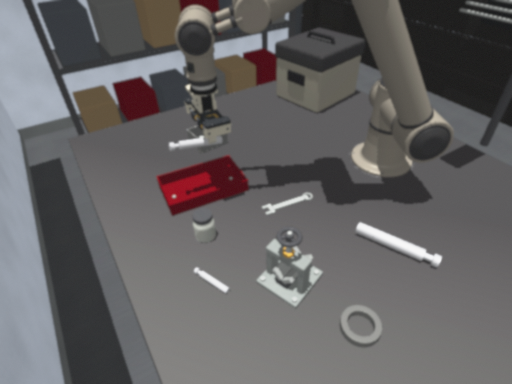

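The picture shows the spindle held level over the tray (195,143), and the cradle is empty. Now lower it.

Emit:
step_arm([
  [1, 0, 0, 0.04, 0],
  [1, 0, 0, 0.08, 0],
  [1, 0, 0, 0.115, 0],
  [1, 0, 0, 0.14, 0],
  [1, 0, 0, 0.152, 0],
  [1, 0, 0, 0.16, 0],
  [1, 0, 0, 0.163, 0],
  [1, 0, 0, 0.165, 0],
  [1, 0, 0, 0.165, 0],
  [1, 0, 0, 0.165, 0],
])

```text
time: 18.65
tool_pos: [0.5759, -0.202, 0.0164]
tool_rot: [-3.14, 0.005, 3.055]
contact_force: [-11.1, 7.5, 38.3]
opening: 0.0219
grip_force: 40.3
```

It touched early, so the free end has probably drooped. I ease off, loosen the grip so the spindle can swing level, and lower again.

Emit:
step_arm([
  [1, 0, 0, -0.007, 0],
  [1, 0, 0, -0.007, 0],
], grip_force=8)

```text
time: 18.9
tool_pos: [0.5753, -0.2026, 0.0179]
tool_rot: [-3.141, 0.003, 3.054]
contact_force: [0.3, -0.5, -1.6]
opening: 0.0237
grip_force: 8.0
```

```bash
python3 w.py w4.png; python3 - <<'E'
from h import *
d=np.load('/tmp/w.npz');W=d['W']
im=cv2.resize(d['im'],(512,384))
a=read_camera('scene');A=cloud(a);b=read_camera('top');B=cloud(b)
save('s4.png',np.hstack([cv2.resize(a['img'][110:230,120:280],(400,300)),cv2.resize(im,(400,300))]))
u=np.array([np.cos(.088),-np.sin(.088)]);n=np.array([np.sin(.088),np.cos(.088)])
for nm,V,I in(('scene',A,a['img']),('top',B,b['img'])):
    r=V[...,:2]-[.6186,-.2055];x=r@u;l=r@n
    m=(abs(x)<.12)&(abs(l)<.06)&(I.min(-1)>110)&(V[...,2]<.06)
    print(nm,m.sum())
    for lo in np.arange(-.1,.12,.02):
        k=m&(x>lo)&(x<lo+.02)
        if k.sum()>4: print(lo.round(2),k.sum(),l[k].mean().round(4),np.percentile(V[...,2][k],[50,95]).round(4))
E
```

```text
t 18.9 q [-0.464  0.716  1.512  0.     0.91  -1.948] tcp [ 0.5753 -0.2026  0.0179] [-3.141e+00  3.000e-03  3.054e+00] [ 0.3 -0.5 -1.6] 0.02373825004744044 7.996088862419128
[[ 0.    -0.957 -0.291  0.078]
 [ 1.    -0.     0.002  0.   ]
 [-0.002 -0.291  0.957 -0.158]
 [ 0.     0.     0.     1.   ]] 318.4426139984737
scene 270
-0.08 5 0.0108 [0.0178 0.0204]
-0.04 25 -0.0003 [0.0243 0.0289]
-0.02 44 0.0023 [0.0242 0.0298]
0.0 48 0.0015 [0.0246 0.0298]
0.02 48 0.0012 [0.0253 0.03  ]
0.04 45 0.0004 [0.0211 0.0294]
0.06 44 -0.0007 [0.0204 0.0305]
0.1 5 0.0012 [0.0073 0.0108]
top 12
0.1 6 -0.0307 [0.0062 0.0095]
```

View pics/s4.png

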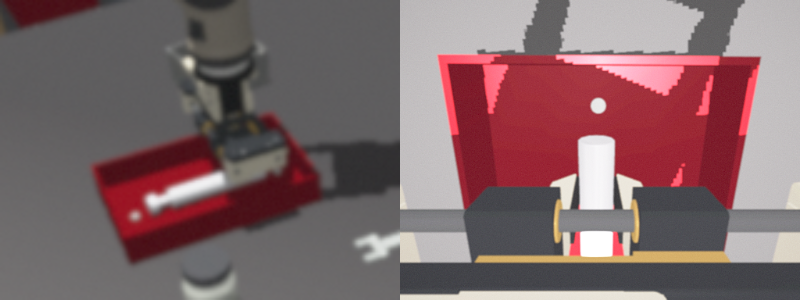

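The left crop shows the spindle lying level in the tray at (190,190). Its top measures about 0.030 along its whole length (0.028 when lying), so it is within 2 mm of the floor. Lower slightly, then let go and rise.

Emit:
step_arm([
  [1, 0, 0, 0.001, 0],
  [1, 0, 0, 0.002, 0],
  [1, 0, 0, 0.003, 0],
  [1, 0, 0, 0.003, 0],
])

```text
time: 19.55
tool_pos: [0.5751, -0.2026, 0.0146]
tool_rot: [-3.141, 0.002, 3.054]
contact_force: [-1.2, 1.1, 10.7]
opening: 0.0235
grip_force: 8.0
```

Emit:
step_arm([
  [0.2, 0, 0, -0.001, 0],
  [0, 0, 0, -0.001, 0],
  [0, 0, 0, -0.001, 0],
  [0, 0, 0, -0.02, 0],
  [0, 0, 0, -0.06, 0],
  [0, 0, 0, -0.12, 0],
  [0, 0, 0, -0.18, 0],
  [0, 0, 0, -0.2, 0],
  [0, 0, 0, -0.2, 0],
  [0, 0, 0, -0.2, 0],
])

```text
time: 20.8
tool_pos: [0.5737, -0.2021, 0.2117]
tool_rot: [3.14, -0.003, 3.054]
contact_force: [0.5, -0.8, -0.7]
opening: 0.0459
grip_force: 0.0
```

```bash
python3 w.py w5.png; python3 - <<'E'
from h import *
d=np.load('/tmp/w.npz');W=d['W'];I=d['im']
u=np.array([np.cos(.088),-np.sin(.088)]);n=np.array([np.sin(.088),np.cos(.088)])
a=read_camera('scene')
for V,J in((W,I),(cloud(a),a['img'])):
    r=V[...,:2]-[.6186,-.2055];x=r@u;l=r@n
    m=(abs(x)<.12)&(abs(l)<.06)&(J.min(-1)>110)&(V[...,2]<.06)&(V[...,2]>.012)
    print(m.sum(),x[m].min(),x[m].max(),l[m].mean(),np.polyfit(x[m],l[m],1))
    for lo in np.arange(-.1,.1,.04):
        k=m&(x>lo)&(x<lo+.04)
        if k.sum()>4: print(lo.round(2),np.percentile(V[...,2][k],95).round(4))
V=cloud(a)
h=V[(V[...,2]>.16)&(V[...,2]<.2)&(np.hypot(V[...,0]-.598,V[...,1]-.245)<.03)];print('wheel',h[:,2].max())
E
```

```text
t 20.8 q [-0.465  0.509  1.301  0.     1.334 -1.948] tcp [ 0.5737 -0.2021  0.2117] [ 3.140e+00 -3.000e-03  3.054e+00] [ 0.5 -0.8 -0.7] 0.04590659274708959 0.0
[[ 0.    -0.957 -0.291  0.078]
 [ 1.    -0.     0.002  0.   ]
 [-0.002 -0.291  0.957 -0.158]
 [ 0.     0.     0.     1.   ]] 318.4426139984737
2619 -0.07917499153930985 0.0810835726344284 0.0006082044713315651 [0.0004355 0.0006111]
-0.1 0.0284
-0.06 0.0287
-0.02 0.0285
0.02 0.0286
0.06 0.0281
293 -0.07668065104549207 0.07925036412337408 0.0064320286296934035 [-0.01363186  0.00646032]
-0.1 0.0276
-0.06 0.029
-0.02 0.0292
0.02 0.0292
0.06 0.0288
wheel 0.18478398414785074
```

View pics/w5.png

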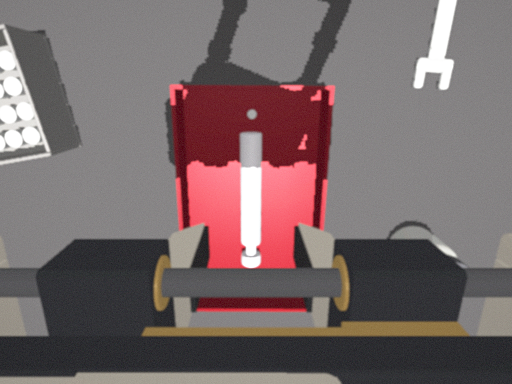

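The spindle lies flat and centred in the tray (250,200), released, with its top at 0.028. The wheel is still up.

```bash
python3 -c "
from cell import *
print(hand_in())"
```

```text
the job is handed in; nothing more can be done
None
```

I wound the handwheel up to its stop, set the spindle lying flat and released near the centre of the tray, left the bystanders untouched as far as I could see, and handed the job in at about 21 s of the 72 s; no verdict was returned.

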